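# Fit the notched blade into the floor-scraper head

## Robot

A 6-joint arm with a two-finger parallel gripper is mounted at the origin on the work surface. World frame = base frame: x ahead of the robot, y to its left, z up, the work surface at z = 0. Lengths are in mm, angles in rad, forces in N, time in s.
With the tool pointing down it reaches from about 250 to 800 mm from the base axis. Payload 3.9 kg.
Tool frame: the origin (TCP) lies at the very end of the fingers, on their centre line; the grasp point (between the pads) lies 19 mm behind it; z points along the fingers, y is the line along which they close (so a half turn about z gives the same grasp; the last joint's range is limited). The gripper opens to 85 mm and grips with 20 to 120 N. Pads are 22 mm wide; open, the fingers measure 114 mm over their backs; the gripper's body (76 mm by 85 mm) begins 54 mm behind the grasp point. The pads swing forward as they close: fully open they stand 13 mm farther back than shut.
Start: joints at [-1.346, 0.26, -0.138, 1.173, 0, 1.571], TCP at [117.025, -511.782, 231.304] pointing down, gripper open.
Joint ranges: [-2.78, 2.78], [-0.83, 1.72], [-1.28, 1.37], [-1.9, 2.12], [-1.57, 1.48], [-3.14, 3.14]. Speed limits (rad/s): [2.57, 2.57, 3.14, 3.14, 3.14, 3.14].

## Interface

Orientations are given as [roll, pitch, yaw] about the fixed x, y, z axes, in that order (R = Rz(yaw) Ry(pitch) Rx(roll)).
In Python, from plant import manip, state, snapshot gives the robot as it stands. The module is installed in compiled form; this text tells all that it offers. Calls block until the motion is done:
- manip.move_ptp(position, orientation): joint-space move of the TCP to a pose.
- manip.move_linear(position, ori=None, velocity=150): straight line of the TCP; ori=None keeps the orientation; velocity is the mean speed in mm/s.
- manip.goto_joints(angles): joint-space move.
- manip.gripper_open() and manip.close(grip_force=None): open the fingers fully, or close them until they stop; grip_force is the grip in N (None keeps the last).
- manip.sleep(seconds).
- manip.inverse_kinematics(position, orientation): joint angles nearest the present ones, or None.
- state(): the state.
- snapshot(name): name is "scene" or "top"; returns a dict with "frame" (384x512x3 uint8, blue, green, red), "mtx" (3x3 intrinsics, pixels), "eye" and "rotation" of the camera in the world. Camera axes: x right, y down, z forward; pixel columns grow to the right and rows downward; lengths in mm; the calibration is good to about 2 mm. A picture is of the moment at which its call begins. There is no depth.
A pose or a line that the arm cannot do raises manip.MotionError and nothing moves.
- manip.hand_in(): hands the job in; it is judged then, once.
The state is a dict: "time": time; "joint_positions": joint angles; "qd": joint speeds; "joint_efforts": joint torques, N m; "tool_pos": TCP position; "orientation": TCP orientation; "contact_force": force on the tool from outside, world axes, zero at the start; "ft_torque": the same for the moment, N m; "gripper_width": opening from 0.0 (shut) to 1.0 (fully open); "finger_force": force on a finger pad.
Only numpy, scipy, OpenCV 4.12 (cv2) and the standard library are available. Lean on these libraries where they do the work, as an engineer would, in place of code of your own. Each camera call takes 0.05 s, during which the arm holds its last target. There are 200 camera calls.

## Task

Fit the notched scraper blade into the scraper head: lay it flat on the head's bed with its notch over the locating pin, slide it fully home under the lip until its rear edge is flush against the stop wall, then swing the clamp bar right across it to its stop and let go. Work gently, never pushing the blade against the pin or the wall with more than 30 N, and leave the un-notched blade, the cup, the glass and the paint tin where they stand.

Things in the scene. Friction and masses are not known exactly. Their poses are not given: they have to be found in the camera images.
- blade: Notched steel scraper blade, flat plate 100 (x) x 64 (y) x 5 mm, 0.2-0.35 kg, lying on the table. Origin: centre of the underside; z up, +x towards the notched rear edge, cutting edge at x = -50 mm. A dark upright grip tab 30 (x) x 12 (y) x 34 mm high stands on it, centred over the origin; its top is 39 mm above the underside. Grip it across its 12 mm.
- rear_edge (a point): Middle of the notched blade's rear edge line, on the underside, in the mouth of the notch (blade x = +50 mm, y = 0). The notch is open at this edge, centred on y = 0, 10.5 mm wide, 22 mm deep, with straight sides.
- holder: Grey cast scraper head fixed to the table, 122 mm wide, handle tube at its far end. Origin: on the table below the bed; +x from its open front to its stop wall, z up. Flat bed at z = 20 mm, from x = -45 to +45 mm. Two cheeks 8 mm high, inner faces at y = +-49 mm, leave the blade room to lie to either side. Blade fully home: its origin at x = -5 mm, z = 20 mm.
- stop: The stop wall across the rear of the scraper head, fixed to it, with the locating pin in front of it. Origin: foot of the wall's face, on the bed (holder x = 45, y = 0, z = 20 mm), axes as the head's. From the wall a lip juts 8 mm towards the front, its underside 8 mm above the bed: the blade's rear edge must slide in beneath it.
- pin_track (a point): Middle of the locating pin's cross slot (holder x = 30, y = 0, z = 20 mm). The pin, 7 mm square, 9 mm high, stands in it anywhere from y = -15 to +15 mm, differently each time and not reported: look, or feel for it. It does not give way; from above the track is open in front of the lip. If it misses the notch, the rear edge stops at it at holder x = 26.5 mm, 18.5 mm short of the wall.
- clamp (a joint): Angle of the clamp bar about its pivot. 0: it points to the holder's -x, open, beside the bed; negative: further outward. It grows as the bar swings in over the bed, counter-clockwise from above; at 1.57 it lies across the blade, pointing to the holder's -y, at its stop. Turns stiffly (0.12 N m), stays where left.
- clamp_pivot (a point): On the clamp bar's vertical pivot (holder x = -36, y = +65 mm), at the height of the bar's underside, 26.5 mm above the table, 1.5 mm above a blade on the bed. The bar is 14 mm wide, 8 mm thick and ends 70 mm from the pivot.
- clamp_knob (a point): Top centre of the upright round black peg near the free end of the clamp bar, 62 mm from the pivot, 10 mm diameter; foot 34.5 mm, top 62.5 mm above the table. Push it sideways with the closed fingers.
- plain_blade: A blade of the same size and tab but with no notch, lying on the table; not wanted, leave it. Origin and axes as the notched blade.
- paper_cup: White paper cup, 74 mm across, 85 mm high, origin at centre of its foot. Leave it.
- shot_glass: Small amber glass, 44 mm across, 42 mm high, origin at centre of its foot. Leave it.
- paint_tin: Paint tin, 90 mm across, 100 mm high, origin at centre of its foot. Leave it.
Things that resemble listed ones, but are neither listed nor needed, are in the scene too. Leave any yellow look-alike of the blade alone.

How it is judged:
By the outcome, as a careful person would: the job done as asked, in the order asked, and still so for the second after the job is handed in, with the robot touching nothing.
It also fails if it takes over 72 s, if anything falls off the work surface, if the arm or the gripper's body presses on something with over 40 N, if the wrist force passes 120 N, or if a joint passes its speed limit or range.

## Working session

There is one attempt and no reset: what is moved stays moved. The work goes in short steps, each a Python script; the robot and the scene stay as the last script left them, time stands still between calls to the robot, and variables do not carry over. Pictures are saved under pics/ and viewed, at most 10 in all, crops included, and the job is handed in when it is done.

```bash
mkdir -p pics
cat > h.py <<'E'
import numpy as np, cv2
from plant import manip, state, snapshot
def ray(s,u,v,z):
    d=np.array(s["rotation"])@np.linalg.inv(np.array(s["mtx"]))@np.array([u,v,1.]); e=np.array(s["eye"])
    return e+d*(z-e[2])/d[2]
def proj(s,p):
    c=np.array(s["mtx"])@(np.array(s["rotation"]).T@(np.array(p)-np.array(s["eye"]))); return c[:2]/c[2]
def save(s,name,crop=None,k=1):
    f=s["frame"]
    if crop: x0,y0,x1,y1=crop; f=f[y0:y1,x0:x1]
    cv2.imwrite("pics/"+name,cv2.resize(f,None,fx=k,fy=k,interpolation=cv2.INTER_CUBIC))
E
python3 - <<'E'
from h import *
import pickle
d={n:snapshot(n) for n in("scene","top")}
pickle.dump(d,open("d.pkl","wb"))
for n in d: save(d[n],n+"0.png",k=1.5); print(n,np.array(d[n]["eye"]),np.array(d[n]["rotation"]),np.array(d[n]["mtx"]))
print(state())
E
```

```text
scene [1485.1844782   132.73517111  788.24245944] [-2.24295465 -0.01020778  1.73508715] [[426.27418201   0.         258.37115586]
 [  0.         426.27418201 186.31167127]
 [  0.           0.           1.        ]]
top [ 508.56121554   10.41020526 1148.0285388 ] [-3.05418457 -0.00686705 -1.56313687] [[486.39821205   0.         258.4994407 ]
 [  0.         486.39821205 189.06139122]
 [  0.           0.           1.        ]]
{'time': 0.1, 'joint_positions': array([-1.34598618e+00,  2.60598166e-01, -1.39267925e-01,  1.17272443e+00,
        1.38751175e-05,  1.57082400e+00]), 'qd': array([-0.00132635, -0.00353514,  0.00134893, -0.00020515, -0.00128826,
       -0.00033359]), 'joint_efforts': array([-1.15505583e-03, -4.06507981e+01,  2.54527849e+01,  1.00586461e-02,
       -1.62203373e-04,  8.00017972e-07]), 'tool_pos': array([ 116.89580263, -511.16626381,  230.54818916]), 'orientation': array([-3.13979846e+00, -1.38254399e-05,  2.24782447e-01]), 'contact_force': array([-0.49824006,  0.89099613, -0.10157801]), 'ft_torque': array([ 0.02902973, -0.03924378, -0.01756352]), 'finger_force': 0.0, 'gripper_width': 1.0028162163121157}
```

View pics/scene0.png

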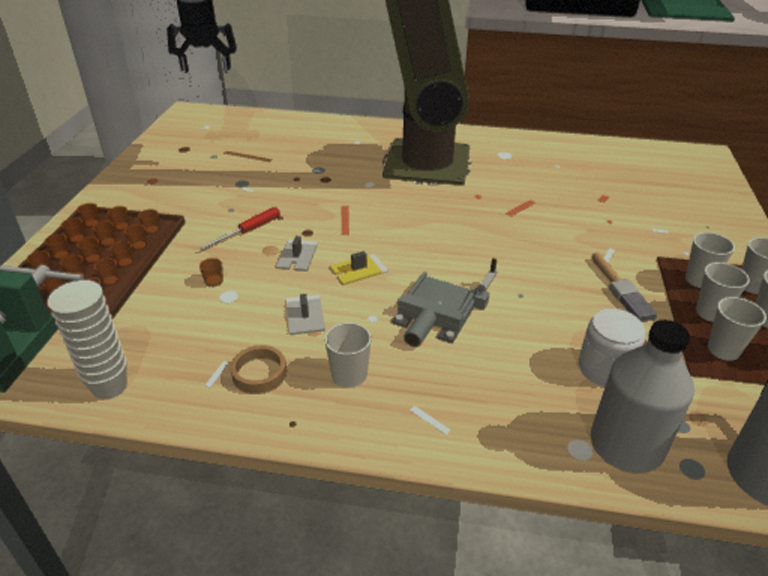

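View pics/top0.png

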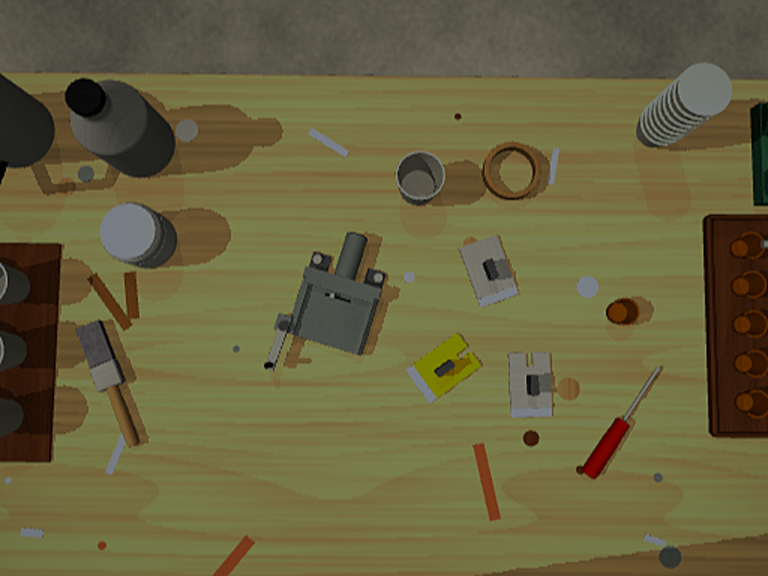

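The top picture shows the head at about (338,300), the notched steel blade at (531,384) and the yellow decoy at (445,367). The plain blade is at (489,270). All positions are in the 1.5x image. I'll confirm with one enlarged crop.

Run:
```python
from h import *
import pickle
from scipy.spatial.transform import Rotation as R
d=pickle.load(open("d.pkl","rb"))
save(d["top"],"c1.png",(172,150,382,285),3.8)
for n in d:
  for nm,r in(("rpy",R.from_euler("xyz",d[n]["rotation"])),("rv",R.from_rotvec(d[n]["rotation"]))):
    s=dict(d[n],rotation=r.as_matrix()); print(n,nm,proj(s,[0,0,0])*1.5, proj(s,[500,0,0])*1.5, proj(s,[117,-512,231])*1.5)
```

```text
scene rpy [427.70175098 160.38865159] [398.71404867 278.60256014] [207.3549934   75.35405342]
scene rv [519.68889146 520.0007906 ] [657.5317629  572.67962996] [405.90330247 780.85214333]
top rpy [386.84051315 686.40446104] [389.31987621 353.06466355] [811.92383418 675.78776741]
top rv [-3431.05100968  -406.15671266] [-675.93478031  -43.97855999] [-1912.69677912   988.60554285]
```

View pics/c1.png

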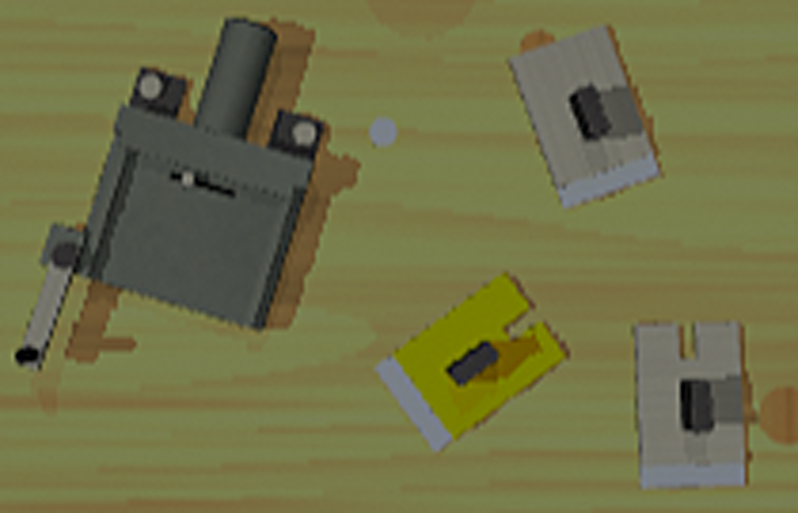

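The crop shows three candidates: yellow at (473,362) is the decoy, steel at (588,115) has no notch, and steel at (692,405) has a notch at (688,340). The last one is the wanted blade. The pin is at (188,179) in its slot, which runs from (170,176) to (236,194). Next I'll fit poses.

```bash
sed -i 's/^def ray/from scipy.spatial.transform import Rotation as R\nfrom scipy.optimize import least_squares\ndef shot(n):\n    s=snapshot(n); s["rotation"]=R.from_euler("xyz",s["rotation"]).as_matrix(); return s\ndef ray/' h.py
cat >> h.py <<'E'
def T(p,l):  # p=(x,y,yaw), local point -> world
    c,s=np.cos(p[2]),np.sin(p[2]); return np.array([p[0]+c*l[0]-s*l[1],p[1]+s*l[0]+c*l[1],l[2]])
def fit(s,pts,p0):  # pts: [(local xyz),(u,v)]
    f=lambda p:np.concatenate([proj(s,T(p,l))-np.array(q) for l,q in pts])
    r=least_squares(f,p0,x_scale=[1,1,.01],loss="soft_l1"); return r.x,r.fun.reshape(-1,2).round(1)
E
python3 - <<'E'
from h import *
import pickle
s=pickle.load(open("d.pkl","rb"))["top"]; s["rotation"]=R.from_euler("xyz",s["rotation"]).as_matrix()
q=lambda u,v:(u/3.8+172-.37,v/3.8+150-.37)
b=[((50,32,5),q(636,324)),((50,-32,5),q(740,323)),((-50,32,5),q(643,488)),((-50,-32,5),q(744,486)),((28,0,5),q(689,357)),((0,0,39),q(700,405))]
x,r=fit(s,b,[500,-150,0]); print("blade",x,r.tolist())
h=[((30,18.5,20),q(170,176)),((30,-18.5,20),q(236,194)),((-45,61,28),q(83,272)),((-45,-61,28),q(265,328)),((-36,65,40),q(65,252))]
x,r=fit(s,h,[550,60,0]); print("holder",x,r.tolist())
def loc(w): c,n=np.cos(x[2]),np.sin(x[2]); d=w[:2]-x[:2]; return [c*d[0]+n*d[1],-n*d[0]+c*d[1]]
print("pin",loc(ray(s,*q(188,179),29)),"knob",ray(s,*q(27,355),62.5),loc(ray(s,*q(27,355),62.5)))
for n,u,v,z in(("cup",421,177,85),("glass",622,312,42),("tin",135,230,100),("plain",489,270,39),("yellow",445,367,39)): print(n,ray(s,u/1.5,v/1.5,z))
E
```

```text
blade [ 4.53819841e+02 -2.19116685e+02  2.30888389e-02] [[-0.0, -0.2], [-0.1, -0.4], [-0.6, -0.2], [0.3, -0.1], [-0.0, 0.3], [0.5, 0.5]]
holder [ 5.57783573e+02  8.79309619e+01 -2.81652672e-01] [[1.7, -0.5], [-0.5, -0.7], [-3.0, -0.1], [0.0, 0.4], [0.6, 0.8]]
pin [np.float64(28.782884731642557), np.float64(10.004510977096738)] knob [482.17072544 179.54494854  62.5       ] [np.float64(-98.09702380729262), np.float64(66.98805211387067)]
cup [760.75555921 -44.24081233  85.        ]
glass [ 565.13980721 -352.824339     42.        ]
tin [675.32113536 370.45228675 100.        ]
plain [ 627.95768399 -151.20100083   39.        ]
yellow [479.9614746  -83.96941299  39.        ]
```

Run:
```python
from h import *
import pickle
d=pickle.load(open("d.pkl","rb"))["top"]
d["frame"]=cv2.convertScaleAbs(d["frame"],alpha=1.8)
save(d,"c2.png",(174,152,264,236),7)
```

```text
(no output)
```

View pics/c2.png

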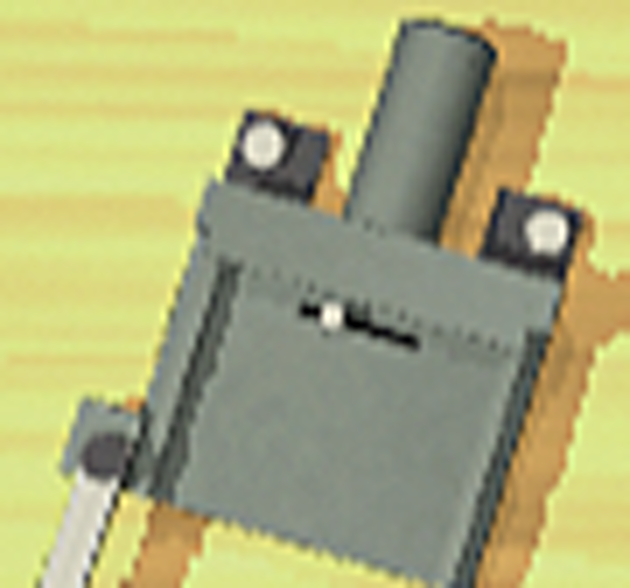

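The enlarged crop shows slot ends at (303,310) and (418,344), and the pin top at (331,316). The bed's front inner corners are at about (172,500) and (445,582). I'll refit with these and then go grasp.

Run:
```python
from h import *
import pickle
s=pickle.load(open("d.pkl","rb"))["top"]; s["rotation"]=R.from_euler("xyz",s["rotation"]).as_matrix()
q=lambda u,v:(u/7+174-.43,v/7+152-.43)
h=[((30,18.5,20),q(303,309)),((30,-18.5,20),q(418,344)),((-45,49,20),q(172,500)),((-45,-49,20),q(445,582)),((-45,61,28),q(128,488)),((-36,65,38),q(106,455))]
x,r=fit(s,h,[550,60,-.28]); print("holder",x,r.tolist())
def loc(w): c,n=np.cos(x[2]),np.sin(x[2]); d=w[:2]-x[:2]; return [c*d[0]+n*d[1],-n*d[0]+c*d[1]]
print("pin",loc(ray(s,*q(331,316),29)),[loc(ray(s,*q(*p),20)) for p in((303,309),(418,344))])
p=[453.8,-219.1]; 
for z in(120,8): print(manip.inverse_kinematics(p+[z],[np.pi,0,.023]))
manip.move_ptp(p+[120],[np.pi,0,.023])
manip.move_linear(p+[30],velocity=100)
manip.move_linear(p+[9],velocity=40); print(state()["tool_pos"],state()["contact_force"])
manip.close(30); manip.sleep(.3)
t=state(); print(t["time"],t["tool_pos"],t["contact_force"],t["gripper_width"],t["finger_force"])
```

```text
holder [ 5.57707751e+02  8.72975162e+01 -2.71078460e-01] [[1.3, -0.2], [0.2, -0.8], [-1.8, 0.0], [-0.1, 0.0], [-1.0, 0.2], [1.1, 0.6]]
pin [np.float64(28.682716524617444), np.float64(10.89397709313197)] [[np.float64(28.803277386863318), np.float64(21.27047346827843)], [np.float64(28.14443360368473), np.float64(-18.671249087725652)]]
[-0.44980275  0.3001621  -0.38942253  0.88121169  0.          2.6687899 ]
[-0.44980275  0.42985654 -0.5419228   0.59901698  0.          2.6687899 ]
[ 453.70493052 -219.03911944    8.83092753] [ 0.19421437 -0.09341141  0.57200727]
4.4667 [ 453.95993062 -219.08548647    9.14524755] [-0.04120901  1.11414404  2.50684223] 0.13190303723885824 30.34756690263748
```

```bash
cat >> h.py <<'E'
YAW=-.283
def st(t=""):
    s=state(); print(t,round(s["time"],2),s["tool_pos"].round(2),s["contact_force"].round(1),s["ft_torque"].round(2),round(s["gripper_width"],3)); return s
E
python3 - <<'E'
from h import *
import pickle
s=pickle.load(open("d.pkl","rb"))["top"]; s["rotation"]=R.from_euler("xyz",s["rotation"]).as_matrix()
q=lambda u,v:(u/7+174-.43,v/7+152-.43)
pin=ray(s,*q(331,316),29)[:2]; print("pin",pin)
d=np.array([np.cos(YAW),np.sin(YAW)]); p=list(pin-66*d)
manip.move_linear([454,-219,110],velocity=150); st("lift")
manip.move_ptp(p+[110],[np.pi,0,YAW])
manip.move_linear(p+[35],velocity=100); st("hover")
a=shot("top"); b=shot("scene"); pickle.dump([a,b],open("e.pkl","wb"))
for c in(a,b): c["frame"]=cv2.convertScaleAbs(c["frame"],alpha=1.8)
f=np.hstack([cv2.resize(a["frame"][152:242,174:264],None,fx=4.4,fy=4.4,interpolation=2),cv2.resize(b["frame"][150:240,250:340],None,fx=4.4,fy=4.4,interpolation=2)])
cv2.imwrite("pics/e.png",f)
E
```

```text
pin [588.26013931  90.11328425]
lift 5.29 [ 453.06 -218.61  108.98] [ 0.9  1.  -3.7] [-0.03  0.06 -0.04] 0.136
hover 10.57 [525.49 108.67  35.48] [ 0.7  0.1 -2.4] [ 0.   -0.08 -0.  ] 0.134
```

View pics/e.png

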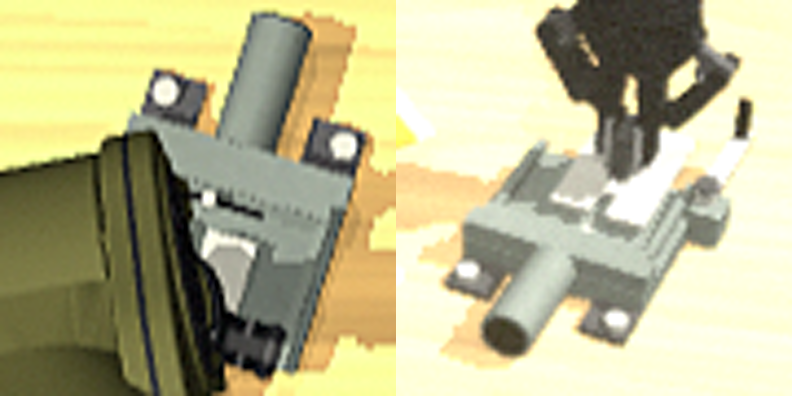

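The blade is over the bed, held level. The scene view shows the notch near (600,205) and the pin near (588,222). I'll enlarge that and compare with predicted projections.

Run:
```python
from h import *
import pickle
a,b=pickle.load(open("e.pkl","rb"))
b["frame"]=cv2.convertScaleAbs(b["frame"],alpha=.75)
save(b,"e2.png",(277,176,327,214),15)
pin=np.array([588.26,90.11]);o=np.array([525.5,108.67,YAW])
q=lambda p:((proj(b,p)-[277,176]+.47)*15).round(0)
print("pin top/bot",q([*pin,29]),q([*pin,20]))
for l in((50,5.25,31.5),(50,-5.25,31.5),(28,5.25,31.5),(28,-5.25,31.5),(50,32,31.5),(50,-32,31.5)): print(l,q(T(o,l)))
```

```text
pin top/bot [257. 378.] [254. 415.]
(50, 5.25, 31.5) [317. 327.]
(50, -5.25, 31.5) [264. 311.]
(28, 5.25, 31.5) [360. 260.]
(28, -5.25, 31.5) [308. 244.]
(50, 32, 31.5) [453. 369.]
(50, -32, 31.5) [130. 270.]
```

View pics/e2.png

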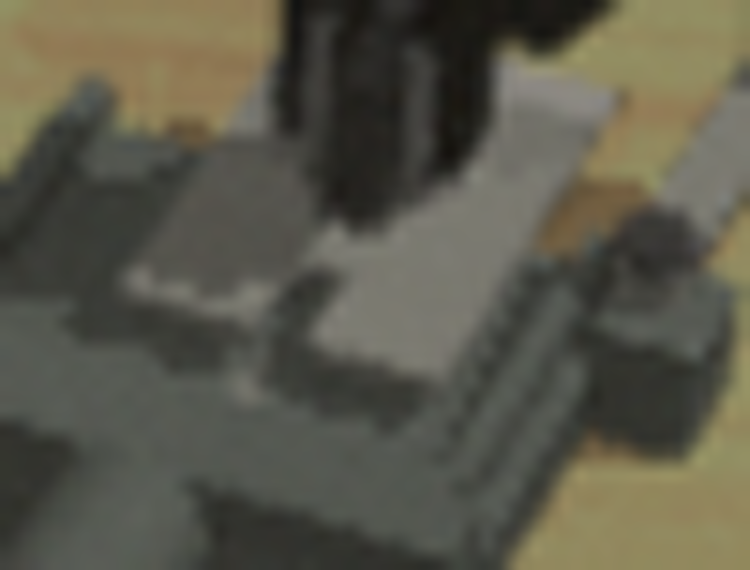

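Pin relative to notch: the pin appears roughly 1 mm towards holder −y from the prediction. I'll shift by 0.7 mm, lower to contact and slide in with force checks.

```bash
cat >> h.py <<'E'
PIN=np.array([588.26,90.11]); D=np.array([np.cos(YAW),np.sin(YAW)]); N=np.array([-D[1],D[0]])
def at(off,lat,z): return [*(PIN+off*D+lat*N),z]
def loc(s): w=s["tool_pos"][:2]-PIN; return w@D, w@N
def fl(s,f0): f=s["contact_force"]-f0; return f[:2]@D, f[:2]@N, f[2]
E
python3 - <<'E'
from h import *
import json
lat=-.7; manip.move_linear(at(-66,lat,31.5),velocity=40); manip.sleep(.3)
f0=state()["contact_force"]; z=31.5; st()
while z>27:
    z-=.5; manip.move_linear(at(-66,lat,z),velocity=20); s=state(); f=fl(s,f0)
    if f[2]>4: break
print("z",z,s["tool_pos"][2],np.round(f,1))
off=-66
while off<-56:
    off+=2; manip.move_linear(at(off,lat,z),velocity=20); s=state(); f=fl(s,f0)
    print(off,np.round(loc(s),2),np.round(f,1),round(s["tool_pos"][2],2))
    if f[0]<-9: break
json.dump([z,off,lat,list(f0)],open("p.json","w")); st()
E
```

```text
11.22 [524.77 107.86  31.57] [-0.   0.1 -3.6] [-0.04 -0.01 -0.01] 0.134
z 28.5 29.141546055824744 [-2.3 -1.4  9.5]
-64 [-65.14  -0.61] [-5.5 -0.3 11.9] 29.14
-62 [-63.13  -0.55] [-4.7 -0.1 11.3] 29.15
-60 [-61.14  -0.51] [-5.  -0.2 12. ] 29.12
-58 [-59.11  -0.45] [-3.7 -0.1 10.7] 29.16
-56 [-57.11  -0.46] [-5.3 -0.1 11.5] 29.14
 13.97 [533.3  105.61  29.14] [-5.2  1.5  8. ] [0.1  0.83 0.07] 0.136
```

Run:
```python
from h import *
import json
z,off,lat,f0=json.load(open("p.json")); f0=np.array(f0); z=28.9
while off<-31:
    off+=1; manip.move_linear(at(off,lat,z),velocity=20); s=state(); f=fl(s,f0)
    print(off,np.round(loc(s),2),np.round(f,1),s["ft_torque"][2].round(2))
    if f[0]<-9 or abs(f[1])>7: break
json.dump([z,off,lat,list(f0)],open("p.json","w")); st()
```

```text
-55 [-55.33  -0.56] [-2.7  0.1  9.2] 0.04
-54 [-54.71  -0.57] [-4.2  0.3 10.1] 0.01
-53 [-53.74  -0.57] [-5.3  0.5 10.3] 0.01
-52 [-52.81  -0.6 ] [-4.7 -0.7  9.6] 0.03
-51 [-51.78  -0.58] [-4.   0.8 10.3] -0.02
-50 [-50.75  -0.61] [-5.1  0.3 10.2] 0.0
-49 [-49.79  -0.62] [-4.4 -0.5  9.2] -0.03
-48 [-48.75  -0.62] [-4.8  0.  10.3] 0.04
-47 [-47.78  -0.59] [-4.4  0.4 10.6] 0.02
-46 [-46.75  -0.63] [-4.2 -0.1  9.6] 0.04
-45 [-45.78  -0.63] [-4.6 -0.1 10. ] -0.04
-44 [-44.76  -0.6 ] [-3.6 -0.7 10.1] -0.02
-43 [-43.77  -0.64] [-4.6 -0.4  9.4] -0.03
-42 [-42.76  -0.59] [-4.5  0.7 10.1] -0.04
-41 [-41.77  -0.61] [-4.4 -0.6  9.8] -0.02
-40 [-40.74  -0.61] [-4.4 -0.1  9.3] -0.06
-39 [-39.75  -0.59] [-4.7 -0.6 10.2] 0.01
-38 [-38.73  -0.61] [-5.6 -0.6  9.8] -0.01
-37 [-37.71  -0.61] [-5.3 -0.2 10.5] -0.0
-36 [-36.74  -0.6 ] [-5.4 -0.8 10.7] -0.05
-35 [-35.74  -0.61] [-3.3  0.4  9.5] -0.03
-34 [-35.16  -0.61] [-5.9  0.2 11.3] -0.03
-33 [-35.16  -0.6 ] [-7.7  0.7 12.7] -0.02
-32 [-35.1   -0.57] [-10.4   0.9  14.5] 0.04
 19.98 [554.4   99.36  29.16] [-9.8  3.9 11. ] [0.59 1.46 0.04] 0.134
```

The notch passed the pin, and the blade stopped at the wall at offset −35.15 against −35 expected. I'll release, then square it with a gentle push of the closed fingers on the tab's front.

Run:
```python
from h import *
import json
z,off,lat,f0=json.load(open("p.json")); f0=np.array(f0)
for o in(-31,-30,-29):
    manip.move_linear(at(o,lat,z),velocity=20); s=state(); f=fl(s,f0); print(o,np.round(loc(s),2),np.round(f,1),s["ft_torque"][2].round(2))
    if f[0]<-15: break
manip.move_linear(at(-33,lat,29.3),velocity=20); st("rel")
manip.gripper_open(); st("open")
manip.move_linear(at(-35,lat,80),velocity=150)
manip.move_linear(at(-72,lat,80),velocity=150)
manip.close(20)
manip.move_linear(at(-72,lat,37),velocity=120); manip.sleep(.2)
f0=state()["contact_force"]; o=-72
while o<-50:
    o+=1.5 if o<-63 else .8; manip.move_linear(at(o,lat,37),velocity=25); s=state(); f=fl(s,f0)
    if f[0]<-11: break
print(o,np.round(loc(s),2),np.round(f,1)); st("push")
manip.move_linear(at(-72,lat,37),velocity=80)
manip.move_linear(at(-72,lat,110),velocity=200)
st()
```

```text
-31 [-35.08  -0.56] [-11.2   0.2  15.5] -0.01
-30 [-35.07  -0.54] [-14.    0.7  18.3] -0.02
-29 [-35.07  -0.54] [-15.6   1.9  18.5] -0.1
rel 21.07 [554.49  99.41  29.08] [-6.8  2.6  5.3] [ 0.65  1.34 -0.03] 0.137
open 21.78 [556.43  98.62  29.27] [-0.   0.1  0.6] [-0.01  0.02 -0.02] 1.0
-55.00000000000003 [-60.7   -0.97] [-12.9   1.5   7.8]
push 28.15 [529.71 106.13  36.47] [-12.3   5.8   8.6] [0.98 2.27 0.01] 0.003
 29.02 [519.76 109.41 110.13] [-0.9  0.4 -0.5] [0.03 0.01 0.01] -0.001
```

Run:
```python
from h import *
pv=np.array([-66,56.])
def P(th,gap,z):
    c,s=np.cos(th),np.sin(th); q=pv+62*np.array([-c,-s])-gap*np.array([s,-c]); return at(q[0],q[1],z)
O=lambda th:[np.pi,0,YAW-np.pi/2+th]
Z=43
a,b=manip.inverse_kinematics(P(0,36,110),O(0)),manip.inverse_kinematics(P(1.57,16,Z),O(1.57)); print(a[5],b[5])
manip.move_ptp(P(0,36,110),O(0)); manip.move_linear(P(0,36,Z),velocity=120); manip.sleep(.2)
f0=state()["contact_force"]; st()
manip.move_linear(P(0,18,Z),velocity=60)
for th in np.arange(0.05,1.75,.08):
    manip.move_linear(P(th,16,Z),O(th),velocity=50); s=state(); f=fl(s,f0); m=f[0]*np.sin(th)-f[1]*np.cos(th)
    print(round(th,2),np.round(f,1),round(m,1))
    if m<-9 or np.hypot(f[0],f[1])>12: break
st()
```

```text
-0.8764765894136155 -2.649609298866708
 31.49 [491.84 214.53  43.93] [1.1 0.2 0. ] [-0.04  0.04  0.01] 0.001
0.05 [-0.8 -1.3 -0.5] 1.3
0.13 [-1.5  0.5 -0.4] -0.7
0.21 [-1.5 -0.3  0.2] 0.0
0.29 [-1.2  0.7 -0.3] -1.0
0.37 [-2.1 -0.1 -0.3] -0.7
0.45 [-1.4  0.2  0.5] -0.8
0.53 [-0.6  0.2  0.3] -0.5
0.61 [-1.5 -0.3 -0.2] -0.6
0.69 [-2.2 -0.6 -0.4] -0.9
0.77 [-1.5 -0.5 -0.7] -0.7
0.85 [-1.9 -0.8 -0.1] -0.9
0.93 [-2.1  0.  -0. ] -1.7
1.01 [-2.   0.6 -0.1] -2.0
1.09 [-2.2 -1.6 -0.5] -1.2
1.17 [-2.1  0.1  0. ] -1.9
1.25 [-1.7 -0.8  0.1] -1.4
1.33 [-1.7 -0.9 -1.2] -1.4
1.41 [-2.1 -2.  -0.8] -1.8
1.49 [-2.4 -1.8  0.1] -2.2
1.57 [-2.1 -1.6 -0.4] -2.1
1.65 [-9.7  1.1  4.8] -9.6
 37.19 [508.14 105.9   42.49] [-8.   4.   4.8] [0.68 1.54 0.06] -0.001
```

Run:
```python
from h import *
w=state()["tool_pos"]; e=w[:2]-40*D
manip.move_linear([*e,43],velocity=80); manip.move_linear([*e,150],velocity=200)
manip.move_ptp([350,-250,250],[np.pi,0,YAW]); st()
a,b=shot("top"),shot("scene")
f=np.hstack([cv2.resize(cv2.convertScaleAbs(a["frame"],alpha=1.6)[152:242,174:264],None,fx=4.4,fy=4.4,interpolation=2),cv2.resize(b["frame"][165:235,255:325],None,fx=5.657,fy=5.657,interpolation=2)])
cv2.imwrite("pics/g.png",f)
```

```text
43.1 [ 350.05 -249.93  249.95] [ 0.2 -0.4  0.3] [-0.   -0.02 -0.01] -0.0
```

View pics/g.png

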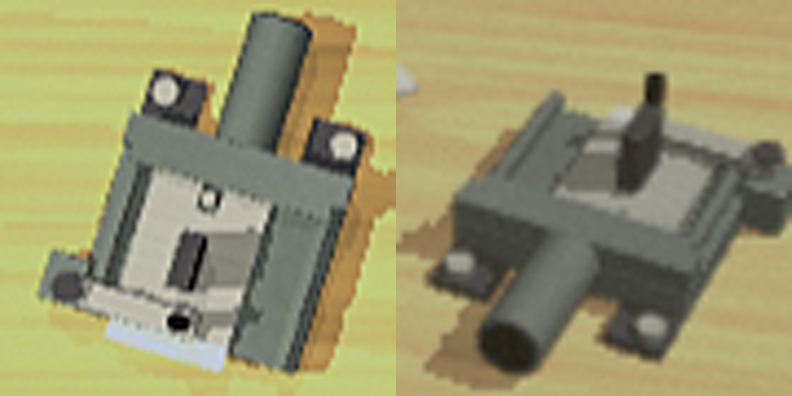

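The blade lies flat with its rear under the lip and the pin inside the notch at (208,198). The clamp bar lies across the blade from (68,285) to the knob at (180,320), parallel to the wall. I'm handing in.

```bash
python3 -c "
from h import *
print(manip.hand_in())"
```

```text
the job is handed in; nothing more can be done
None
```

The job is handed in at about 43 s: the notched blade sits home against the stop wall with its notch over the pin, the clamp bar is swung across to its stop, push readings peaked near 16 N, and I never touched the un-notched blade, cup, glass or tin.

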